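Set the caddy's spring follower against the battery case

TASK

In the front slot of the pulled-out caddy, lift the follower's steel release bar and hold it up while you slide the follower along, pushing the blue battery case up against the stop plate until the follower's sprung pad is pressed in about two thirds of its travel. Then let go of the bar so that its pawl drops fully into the nearest notch and the case stays gently clamped. Never press the case harder than the pad spring can, do not force the pawl against the teeth, and leave the other things where they are.

Things in the scene. Friction and masses are not known exactly. Their poses are not given: they have to be found in the camera images.
- unit: Fixed pine cabinet, 140 mm high, with a grey caddy pulled out towards the robot. Origin on the table under the caddy's middle; x into the cabinet, y along the front slot from follower to stop plate. Caddy x -113 to 145, y +-180, floor 60, walls up to 100 mm high; front slot x -102 to -20. The stop plate (36 mm high) is fixed with its face anywhere at y 75 to 130 mm, not measured: feel for it.
- follower (a joint): Travel of the follower along the unit's +y, m, 0 to 0.188. A grey carriage in the front slot, 78 x 30 x 22 mm, with an upright 12 mm thick (top 122 mm over the table), at the unit's x = -60 mm; at 0 its middle is at y = -130 mm. Friction about 0.5 N plus 12 N per m/s. Starts parked at 0 to 25 mm, where the rack has no teeth.
- release_bar (a joint): Lift of the release bar above its rest, m: 0 down, 0.014 highest (hard stop). A spring (6 N at rest, 0.3 N more per mm) pushes it down. The pawl is clear of the teeth above 0.0065; when it stands on top of a tooth the value is about 0.0055; fully in a notch it is 0 to 0.001.
- bar_grip (a point): Middle of the release bar's grip: an upright steel bar atop the follower, 60 mm long (unit x), 14 mm thick (y), 33 mm high. At rest this point is 153 mm over the table, the bar's top 165, its underside 132; the follower's upright is 10 mm lower. Pinch from above, fingers closing along the unit's y. Rises with the bar, slides with the follower; axes as the unit's.
- pawl: Thin steel tooth (7 x 2.5 mm, round lower edge, 40 mm high) hanging from the -x end of the release bar over the rack; part of the bar, rises with it. Origin: middle of its lower end.
- rack: Row of 26 steel teeth on the caddy's front wall, along the unit's y: each 2 mm wide, 6 mm high, one every 6 mm (notches 4 mm wide). Origin: foot of the first tooth, which the pawl meets at a follower travel of 35 mm (middle to middle); the last is at 185 mm. The bar must be up to pass them. The pawl must not bear on them with more than 40 N.
- pad: Black rubber pad, 70 mm wide, 34 high, on the follower's +y side on a spring: 1 N per mm, travel 15 mm (15 N), then a hard stop. Origin: foot of its front face; unpressed 43 mm ahead of the follower's middle. Two thirds pressed is 10 mm, 10 N. On letting go the follower may fall back up to 6 mm to a notch; the pad must still press with 2 to 13 N.
- case: Blue plastic battery case, hinged lid shut, 74 (unit x) by 60 (y) by 34 mm high, 0.10 to 0.16 kg, loose on the slot floor between pad and stop plate, middle at y = -15 to 15 mm of the unit at the start; origin at the middle of its underside. Slides with 0.5 to 1.1 N. It must not be pressed with more than 17 N.
- remote_wide: Bystander: black remote 140 x 50 x 18 mm lying in a slot behind the front slot.
- remote_slim: Bystander: slim black remote 136 x 34 x 18 mm in a slot behind.
- remote_white: Bystander: white remote 118 x 42 x 18 mm in a slot behind.
- pot: Bystander: small terracotta pot, 76 mm across, 66 mm high, on the table right of the caddy.
- bell: Bystander: chrome desk bell, 86 mm across, 54 mm high, on the table at the left.
- mug: Bystander: white mug, 80 mm across, 92 mm high, on the table at the left.
- notebook: Bystander: notebook 150 x 210 x 14 mm on the table at the right.
Mind the look-alikes: they are no part of the job. Several things have the shape of the case; the one meant has the colours described above.

How it is judged (in metres and radians):
On the way, in this order (a step that is already met when the one before it is completed fails the run):
1. the release bar is lifted clear of the teeth while the follower is still parked (travel under 33 mm) (value of joint release_bar above 0.0065 m and value of joint follower below 0.033 m), for 0.1 s.
2. with the bar held up, the follower has pushed the case against the stop: the pad presses it with more than 3 N (value of joint release_bar above 0.006 m and value of joint follower above 0.09 m and contact force between pad and case above 3 N), for 0.1 s.
At the end, for the whole second after the job is handed in: The release bar is down to within 2 mm of its rest with the pawl in a notch (follower travel beyond 90 mm), the sprung pad presses the battery case against the stop plate with 2 to 13 N, the case lies flat on the slot floor (within 5 mm and 0.1 rad), and follower and case are at rest (value of joint release_bar below 0.002 m and value of joint follower above 0.09 m and contact force between pad and case between 2 and 13 N and velocity of joint follower between -0.005 and 0.005 m/s and linear speed of case below 0.01 m/s and z of case in the frame of unit below 0.065 m and angle between case's own z axis and vertical below 0.1 rad); the robot touches nothing.
It fails at once if the battery case is pressed by the pad with more than 17 N (contact force between pad and case above 17 N).
It fails at once if the pawl is forced against the rack's teeth with more than 40 N (contact force between pawl and rack above 40 N).
It fails at once if a remote, the pot, the bell, the mug or the notebook is moved by more than 30 mm (distance of any of remote_wide, remote_slim, remote_white, pot, bell, mug, notebook from where it was at the start of the episode above 0.03 m).
It also fails if it takes over 54 s, if anything falls off the work surface, if the arm or the gripper's body presses on something with over 40 N, if the wrist force passes 120 N, or if a joint passes its speed limit or range.

ROBOT

A 6-joint arm with a two-finger parallel gripper is mounted at the origin on the work surface. World frame = base frame: x ahead of the robot, y to its left, z up, the work surface at z = 0. Lengths are in mm, angles in rad, forces in N, time in s.
With the tool pointing down it reaches from about 300 to 875 mm from the base axis. Payload 4.2 kg.
Tool frame: the origin (TCP) lies on the centre line of the jaws, within the pads' length; the fingertips stand 17 mm ahead of it and the grasp point (between the pads) lies 2 mm behind it; x points along the fingers, y is the direction in which the jaws open and shut, and the axes are right-handed (so a half turn about x gives the same grasp; the last joint's range is limited). The gripper opens to 85 mm and grips with 20 to 120 N. Pads are 22 mm wide; open, the fingers measure 114 mm over their backs; the gripper's body (76 mm by 85 mm) begins 54 mm behind the grasp point. The pads swing forward as they close: fully open they stand 13 mm farther back than shut.
Start: joints at [-1.347, 0.32, 1.565, -0, 1.257, -0.02], TCP at [138.802, -558.009, 248.338] pointing down, gripper open.
Joint ranges: [-3.11, 3.11], [-0.84, 2.01], [0.21, 2.61], [-1.34, 4.49], [0.05, 2.63], [-2.56, 2.56]. Speed limits (rad/s): [2.57, 2.57, 3.14, 3.14, 3.14, 3.14].

INTERFACE

Orientations are given as a unit quaternion [w, x, y, z].
In Python, from bench import ctrl, optics gives the robot as it stands.
- The arm moves only by the tool play_rows, never from a script. Its argument "motion" is a list of rows, each an object with "offset": the shift along the world's x, y, z in units of 60 mm (1.0 is 60 mm), a list of three; "rotation": the turn, a rotation vector about the world's x, y, z in units of 10 degrees (1.0 is 10 degrees), a list of three. In form: [{"offset": [dx, dy, dz], "rotation": [wx, wy, wz]}, ...]. A call has 1 to 12 rows; each row is the pose to reach, as a shift and turn from the pose commanded when the call began; what a row does not reach only later rows make up. A row lasts 1/8 s, in which the tool goes at most 62.5 mm and 10.7 degrees, less where a joint would pass 70% of its speed; a pose out of reach is approached as far as the arm can. A call with a gripper value outside its range is refused whole. "fingers" is the gripper's target within -1 to 1 (shut at 1, half-way at 0, fully open at -1), set as the call begins (left out, the last holds). The fingers move at their own pace and stop on an object; the grip force is fixed at half the most. Time passes only in rows, so rows that repeat a pose let the fingers close. It gives the time, the measured TCP pose, the force and the opening at its end, in the units of the state.
- ctrl.sense(): the state, without advancing time (a new reading comes with each control period).
- optics.capture(name): name is "side" or "top"; returns a dict with "image" (400x640x3 uint8, blue, green, red), "range_z" (400x640 float32, mm along the optical axis (not along the pixel's ray), 0 where there is no reading), "K" (3x3 intrinsics, pixels), "distortion" ([k1, k2, p1, p2, k3] as OpenCV has them; the pictures are not rectified), "view" (4x4, takes a point from world to camera coordinates). Camera axes: x right, y up, looking along -z (the intrinsics and any distortion apply to the point x, -y, -z); pixel columns grow to the right and rows downward; lengths in mm; the calibration is good to about 2 mm. A picture is of the moment at which its call begins.
- ctrl.sign_off(): hands the job in, once; it reports no verdict.
The state is a dict: "t": time; "joint_positions": joint angles; "joint_velocities": joint speeds; "tau": joint torques, N m; "tcp_pos": TCP position; "eef_rot": TCP orientation; "ft_force": force on the tool from outside, world axes, zero at the start; "torque": the same for the moment, N m; "grip_width": finger opening in mm.
Only numpy, scipy, OpenCV 4.12 (cv2) and the standard library are available. Lean on these libraries where they do the work, as an engineer would, in place of code of your own. Each camera call takes 0.05 s, during which the arm holds its last target.

## Working session

There is one attempt and no reset: what is moved stays moved. The work goes in short steps, Python scripts to look and compute and a tool call to move; the robot and the scene stay as the last step left them, time stands still between calls to the robot, and variables do not carry over. Pictures are saved under pics/ and viewed, and the job is handed in when it is done.

Besides the shell and the picture viewer there is one more tool, called after "Call:" as name([rows], argument=value, ...), one row to a line, values as JSON. play_rows: Moves the arm, as the interface text tells. Its arguments: {"type":"object","properties":{"motion":{"type":"array"},"fingers":{"type":"number"}},"required":["motion"]}

```bash
mkdir -p pics; ls; python3 - <<'E'
from bench import ctrl, optics
import cv2,numpy as np,pickle
print(ctrl.sense())
for n in("side","top"):
    c=optics.capture(n); cv2.imwrite(f"pics/{n}0.png",c["image"]); pickle.dump(c,open(f"{n}0.pkl","wb"))
    print(n,c["K"],c["distortion"],c["view"])
E
```

```text
pics
{'t': 0.0, 'joint_positions': array([-1.34700306e+00,  3.20274595e-01,  1.56570662e+00, -4.17531923e-05,
        1.25740978e+00, -1.99998736e-02]), 'joint_velocities': array([ 0.00081   , -0.00189296,  0.00034608, -0.00038683,  0.00305609,
        0.00055448]), 'tau': array([ 6.74318981e-04, -4.15527606e+01, -2.34162980e+01, -8.24554206e-06,
        8.27635056e-03, -9.25818568e-06]), 'tcp_pos': array([ 138.68235471, -557.54524381,  247.48147047]), 'eef_rot': array([-0.085354  , -0.70178043, -0.08661617,  0.70193772]), 'ft_force': array([0.12578521, 0.06304374, 0.14121211]), 'torque': array([0.01809759, 0.01345261, 0.02514324]), 'grip_width': 85.54550792291487}
side [[480.33210449   0.         309.34317298]
 [  0.         480.33210449 196.21759693]
 [  0.           0.           1.        ]] [-0.14212279  0.          0.          0.          0.        ] [[-8.63956559e-01 -5.03556534e-01  3.14346556e-03  4.39680910e+02]
 [ 3.42422832e-01 -5.82898062e-01  7.36869360e-01 -2.32957283e+02]
 [-3.69223061e-01  6.37699511e-01  6.76027858e-01 -1.19842870e+03]
 [ 0.00000000e+00  0.00000000e+00  0.00000000e+00  1.00000000e+00]]
top [[433.24641367   0.         315.04104091]
 [  0.         433.24641367 199.38827344]
 [  0.           0.           1.        ]] [-0.04060952  0.          0.          0.          0.        ] [[-2.15905125e-02 -9.99756145e-01  4.63692773e-03  4.08163639e+01]
 [ 9.80324526e-01 -2.02601884e-02  1.96350066e-01 -5.14616910e+02]
 [-1.96208240e-01  8.78499253e-03  9.80522896e-01 -1.27970731e+03]
 [ 0.00000000e+00  0.00000000e+00  0.00000000e+00  1.00000000e+00]]
```

View pics/top0.png

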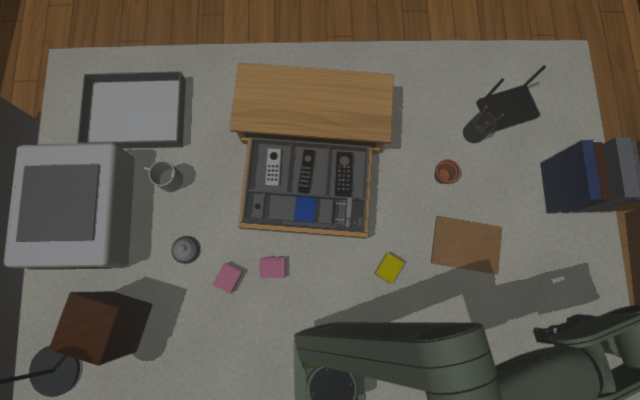

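View pics/side0.png

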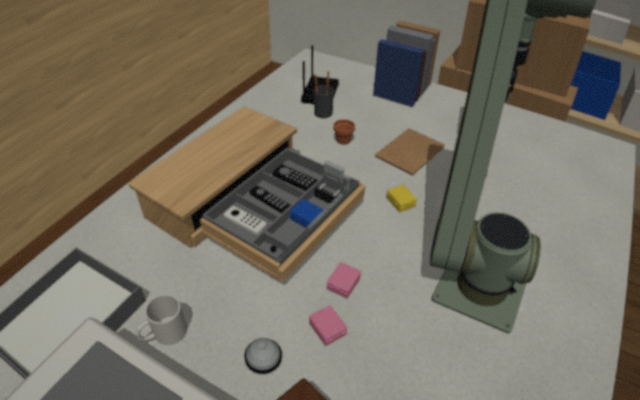

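The top view shows the caddy with the follower at about (348,210), the blue case at (305,209) and the stop plate near (263,207). The follower is on the right, so the unit's +y is close to world +y. I'll enlarge that area next.

```bash
python3 - <<'E'
import cv2
a=cv2.imread("pics/top0.png")[125:245,230:385]; cv2.imwrite("pics/t0c.png",cv2.resize(a,None,fx=5,fy=5,interpolation=cv2.INTER_CUBIC))
a=cv2.imread("pics/side0.png")[140:280,190:375]; cv2.imwrite("pics/s0c.png",cv2.resize(a,None,fx=4,fy=4,interpolation=cv2.INTER_CUBIC))
E
```

```text
(no output)
```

View pics/t0c.png

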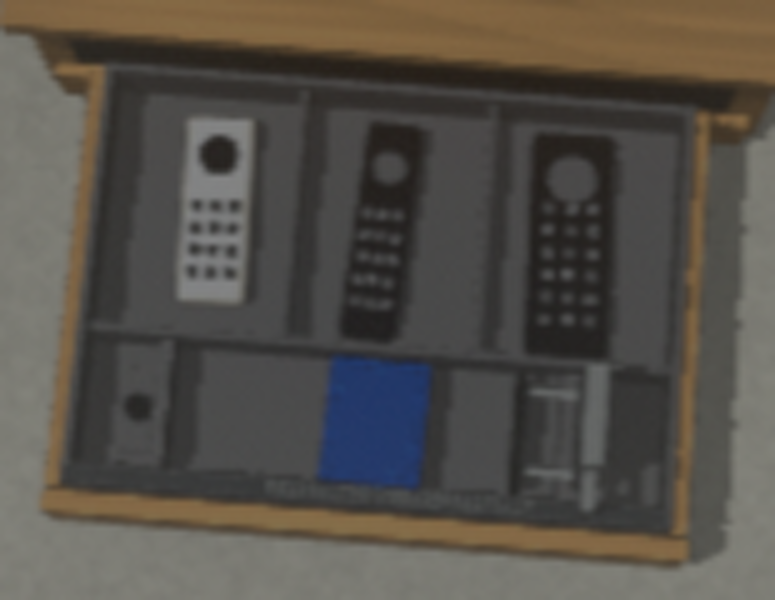

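View pics/s0c.png

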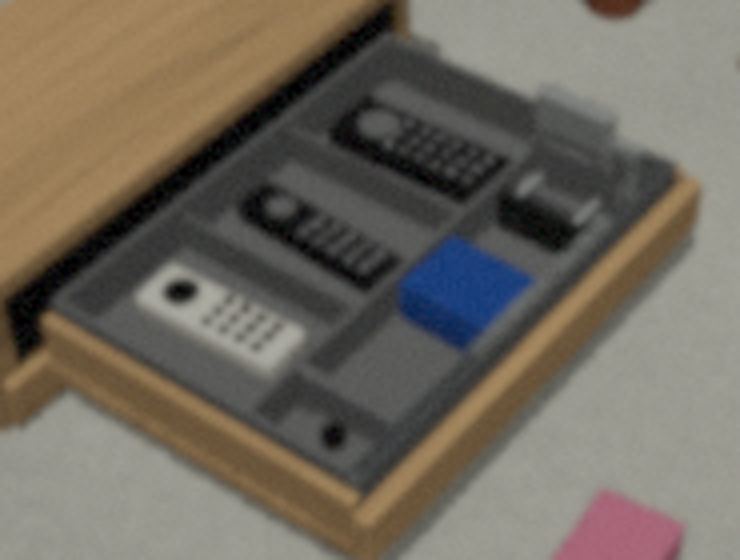

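```bash
cat > h.py <<'E'
import numpy as np,cv2,pickle
def ray(c,uv):
    p=cv2.undistortPoints(np.array([[uv]],float),c["K"],c["distortion"])[0,0]
    V=c["view"];R=V[:3,:3];o=-R.T@V[:3,3]
    return o,R.T@np.array([p[0],-p[1],-1])
def atz(c,uv,z):
    o,d=ray(c,uv);return o+d*(z-o[2])/d[2]
def proj(c,P):
    P=np.atleast_2d(P);V=c["view"];q=P@V[:3,:3].T+V[:3,3];q=q*[1,-1,-1]
    return cv2.projectPoints(q,np.zeros(3),np.zeros(3),c["K"],c["distortion"])[0][:,0]
def cloud(c):
    h,w=c["range_z"].shape
    uv=np.stack(np.meshgrid(np.arange(w),np.arange(h)),-1).reshape(-1,1,2).astype(float)
    p=cv2.undistortPoints(uv,c["K"],c["distortion"])[:,0]
    z=c["range_z"].reshape(-1)
    q=np.stack([p[:,0]*z,-p[:,1]*z,-z],-1)
    V=c["view"];W=(q-V[:3,3])@V[:3,:3]
    W[z==0]=np.nan
    return W.reshape(h,w,3)
E
python3 - <<'E'
from h import *
t=pickle.load(open("top0.pkl","rb"));s=pickle.load(open("side0.pkl","rb"))
f=lambda u,v:(230+(u+.5)/5-.5,125+(v+.5)/5-.5)
for n,p,z in [("FL",(47,490),100),("BL",(90,70),100),("FR",(688,537),100),("BR",(708,115),100),("fFL",(42,515),100),("fFR",(688,560),100),("case",(375,422),94),("bar_back",(597,362),165),("bar_front",(592,465),165)]:
    print(n,atz(t,f(*p),z).round(1))
for n,c,in (("t",t),("s",s)):
    W=cloud(c)
    m=(W[...,2]>125)&(W[...,2]<185)&(W[...,0]>350)&(W[...,0]<560)&(W[...,1]<0)&(W[...,1]>-200)
    print(n,m.sum());P=W[m];print(np.median(P,0),P.min(0),P.max(0)) if m.sum() else 0
    v,u=np.where(m);print(u.min(),u.max(),v.min(),v.max())
    b=c["image"].astype(int);m=(b[...,0]>110)&(b[...,1]<90)&(b[...,2]<70)&(W[...,2]>88)&(W[...,2]<102)&(W[...,0]<600)&(abs(W[...,1])<150)
    print("case top",m.sum(),W[m].mean(0),np.median(W[m],0))
np.set_printoptions(linewidth=200,suppress=True)
print(cloud(t)[190:235:3,230:385:6,2].round())
E
```

```text
FL [440.9 254.3 100. ]
BL [698.5 231.6 100. ]
FR [ 405.4 -119.6  100. ]
BR [ 662.2 -143.4  100. ]
fFL [426.2 257.1 100. ]
fFR [ 392. -119.  100.]
case [478.4  61.8  94. ]
bar_back [497.4 -64.5 165. ]
bar_front [439.  -59.6 165. ]
t 146
[460.4320729  -61.74002047 162.81357434] [415.3890822  -73.10181619 125.692501  ] [498.08534802 -54.58414169 170.02712234]
346 352 197 227
case top 0 [nan nan nan] [nan nan nan]
s 296
[460.81872241 -56.03850887 149.38555603] [414.99603926 -70.35763014 125.13609019] [498.55716673 -48.13434604 166.7323215 ]
324 350 161 183
case top 385 [479.83395036  64.48895509  93.5809129 ] [479.47397838  65.12159971  93.63558086]
[[  4.   3.   3.  91.  92.  88.  57.  62.  58.  60.  60.  57.  76.  80.  59.  60.  86.  60.  77.  78.  81.  58.  64.  89.   3.  -1.]
 [  3.   5.  96.  73.  62.  70.  74.  87.  97.  90.  93.  90.  60.  63.  57.  61.  62.  59.  80.  77.  80.  58.  59.  94.   1.   6.]
 [  2.   2.  93.  65.  62.  56.  60.  62.  60.  64.  58.  70.  87.  79.  89.  96.  94.  93.  94.  68.  78.  59.  65.  88.  -2.   1.]
 [  1.   1.  91.  65.  57.  66.  62.  56.  60. 
[... 972 characters left out ...]
91.  88.  92.  82.  58.  70.  90.  -0.   0.]
 [  2.   8.  83.  83.  77.  83.  97. 100. 100. 107. 106.  99. 100. 101.  98.  58.  61.  75.  64.  78.  84.  57.  72.  -4.   1.   2.]
 [ -7.   0.  85.  81.  81.  81.  86.  86.  85.  84.  70.  78.  88.  99. 105.  99. 101. 102. 100.  98. 100. 101.  75.   4.  nan   4.]
 [  2.   7.   3.  44.  54.  74.  80.  84.  80.  81.  80.  83.  78.  81.  82.  80.  84.  76.  86.  96. 105. 104.  99.  -0.   6.  -2.]
 [ -3.   2.  -4.   0.  -2.   6.  -3.   2.   2.  -2.  51.  60.  74.  79.  82.  85.  79.  83.  85.  76.  82.  82.  80.  -0.   3.   4.]]<stdin>:12: RuntimeWarning: Mean of empty slice.
  ret = um.true_divide(
  return _methods._mean(a, axis=axis, dtype=dtype,
```

```bash
python3 - <<'E'
from h import *
from bench import ctrl
from scipy.spatial.transform import Rotation as Ro
t=pickle.load(open("top0.pkl","rb"))
f=lambda u,v:(230+(u+.5)/5-.5,125+(v+.5)/5-.5)
A={n:atz(t,f(*p),90)[:2] for n,p in dict(FL=(47,490),BL=(90,70),FR=(688,537),BR=(708,115)).items()}
print(A)
S=ctrl.sense();q=S["eef_rot"];R=Ro.from_quat(np.r_[q[1:],q[0]]);print(R.as_matrix().round(3))
yaw=-.091;y=np.array([-np.sin(yaw),np.cos(yaw),0]);x=np.array([0,0,-1.])
for s in(1,-1):
    T=Ro.from_matrix(np.stack([x,s*y,np.cross(x,s*y)],1))
    print(s,np.degrees((T*R.inv()).as_rotvec())/10)
print((np.array([468,-63.5,235])-S["tcp_pos"])/60)
u=y[:2];m=(A["FL"]+A["FR"]+A["BL"]+A["BR"])/4
print("mid",m,"bar y",u@(np.array([468,-63.5])-m),"case y",u@(np.array([479.5,63.5])-m))
for p in((178,345),(165,465)):print("stop y",u@(atz(t,f(*p),96)[:2]-m))
E
```

```text
{'FL': array([442.37852955, 256.01068652]), 'BL': array([702.02614836, 233.09477112]), 'FR': array([ 406.64834267, -120.8758778 ]), 'BR': array([ 665.48555371, -144.91905397])}
[[-0.     0.241 -0.97 ]
 [ 0.002 -0.97  -0.241]
 [-1.    -0.002 -0.   ]]
1 [ 5.31166149e-04 -1.27001050e-02  1.60817249e+01]
-1 [-8.96486473e-03 -3.74944356e-04 -1.91827027e+00]
[ 5.48801323  8.23539462 -0.20950746]
mid [554.13464357  55.82763147] bar y -126.66133521743065 case y 0.8582403117498684
stop y 119.30904498507445
stop y 120.31851647356694
```

Call:
play_rows([
  {"offset": [0.25,0.3,0],"rotation": [0,0,-0.1]},
  {"offset": [0.7,1.0,0],"rotation": [0,0,-0.3]},
  {"offset": [1.2,1.8,0],"rotation": [0,0,-0.5]},
  {"offset": [1.75,2.6,0],"rotation": [0,0,-0.7]},
  {"offset": [2.3,3.4,0],"rotation": [0,0,-0.9]},
  {"offset": [2.85,4.3,0],"rotation": [0,0,-1.1]},
  {"offset": [3.4,5.1,0],"rotation": [0,0,-1.3]},
  {"offset": [4.0,6.0,0],"rotation": [0,0,-1.5]},
  {"offset": [4.6,6.9,0],"rotation": [0,0,-1.7]},
  {"offset": [5.1,7.7,0],"rotation": [0,0,-1.85]},
  {"offset": [5.4,8.1,-0.1],"rotation": [0,0,-1.92]},
  {"offset": [5.49,8.23,-0.2],"rotation": [0,0,-1.92]},
], fingers=-0.2)

```text
t: 1.6
tcp_pos: [468.7, -62.8, 235.7]
eef_rot: [0.031, -0.706, 0.031, 0.707]
ft_force: [-0.3, -1.5, 0.7]
grip_width: 51.0
```

Call:
play_rows([
  {"offset": [0,0,0],"rotation": [0,0,0]},
  {"offset": [0,0,0],"rotation": [0,0,0]},
])

```text
t: 1.85
tcp_pos: [467.6, -65.2, 236.3]
eef_rot: [0.033, -0.706, 0.033, 0.707]
ft_force: [0.1, -0.6, 0.5]
grip_width: 51.5
```

```bash
cat > look.py <<'E'
import sys
from h import *
from bench import ctrl,optics
k=sys.argv[1]
for n,(v0,v1,u0,u1),s in(("top",(125,245,230,385),5),("side",(140,280,190,375),4)):
    c=optics.capture(n);pickle.dump(c,open(f"{n}{k}.pkl","wb"))
    cv2.imwrite(f"pics/{n}{k}c.png",cv2.resize(c["image"][v0:v1,u0:u1],None,fx=s,fy=s,interpolation=cv2.INTER_CUBIC))
S=ctrl.sense();print({a:S[a] for a in("t","tcp_pos","eef_rot","ft_force","torque","grip_width")})
E
python3 look.py 1
```

```text
{'t': 1.95, 'tcp_pos': array([467.76695547, -65.20426871, 236.61267634]), 'eef_rot': array([-0.03274376,  0.7064536 , -0.03299089, -0.70623138]), 'ft_force': array([ 0.27175348, -0.12924129,  0.33038193]), 'torque': array([-0.02945609,  0.04058404,  0.00768163]), 'grip_width': 51.43189454190026}
```

View pics/side1c.png

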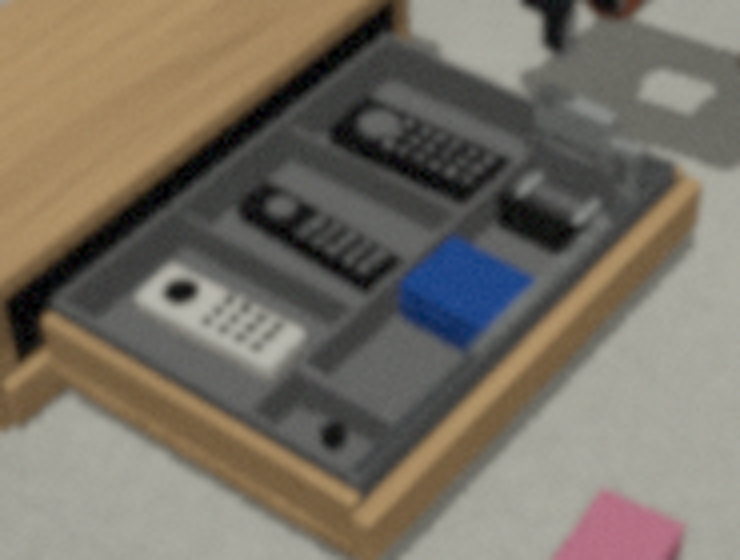

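View pics/top1c.png

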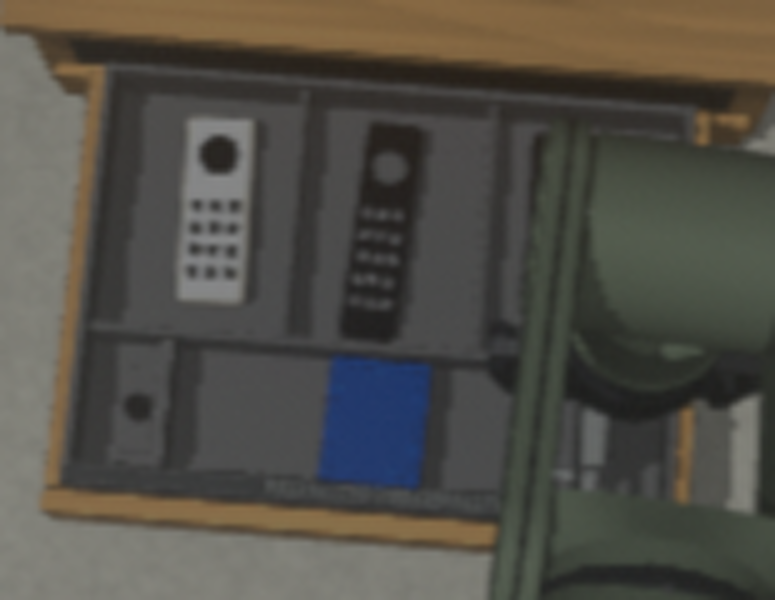

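The overhead view is blocked by the arm, but in the side view the fingers are above and behind the bar. I'll descend next.

Call:
play_rows([
  {"offset": [0,0.02,-0.2],"rotation": [0,0,0]},
  {"offset": [0,0.02,-0.5],"rotation": [0,0,0]},
  {"offset": [0,0.02,-0.8],"rotation": [0,0,0]},
  {"offset": [0,0.02,-1.0],"rotation": [0,0,0]},
  {"offset": [0,0.02,-1.0],"rotation": [0,0,0]},
])

```text
t: 2.58
tcp_pos: [467.5, -63.1, 175.4]
eef_rot: [0.032, -0.706, 0.032, 0.707]
ft_force: [-0.7, 0.0, -0.2]
grip_width: 51.4
```

```bash
python3 look.py 2
```

```text
{'t': 2.675, 'tcp_pos': array([468.47844407, -63.15355395, 176.60895162]), 'eef_rot': array([-0.03226824,  0.70658619, -0.03240426, -0.70614777]), 'ft_force': array([-0.61450803,  0.19868416, -0.06344289]), 'torque': array([-0.04537087,  0.02425993, -0.05575043]), 'grip_width': 51.51751674196749}
```

View pics/side2c.png

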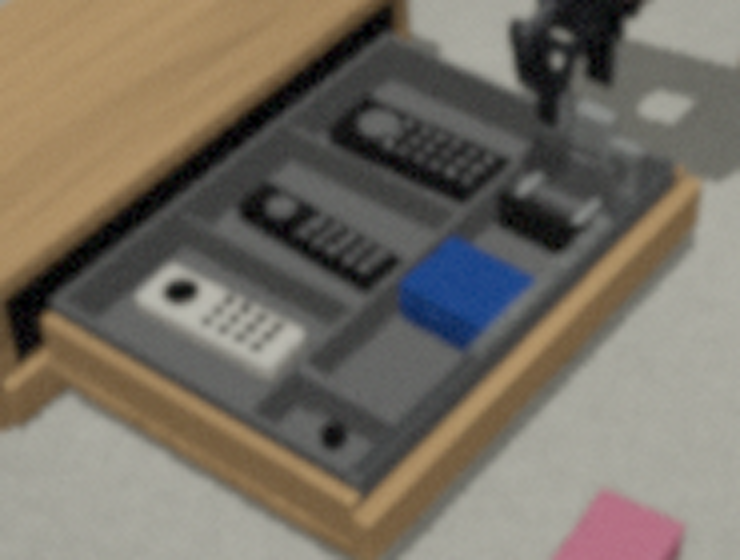

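Call:
play_rows([
  {"offset": [0,0,-0.2],"rotation": [0,0,0]},
  {"offset": [0,0,-0.4],"rotation": [0,0,0]},
  {"offset": [0,0,-0.4],"rotation": [0,0,0]},
])

```text
t: 3.05
tcp_pos: [467.3, -62.9, 151.1]
eef_rot: [0.032, -0.705, 0.032, 0.707]
ft_force: [-0.8, 0.6, 0.4]
grip_width: 51.2
```

Call:
play_rows([
  {"offset": [0,0,0],"rotation": [0,0,0]},
  {"offset": [0,0,0],"rotation": [0,0,0]},
  {"offset": [0,0,0],"rotation": [0,0,0]},
  {"offset": [0,0,0],"rotation": [0,0,0]},
  {"offset": [0,0,0],"rotation": [0,0,0]},
  {"offset": [0,0,0],"rotation": [0,0,0]},
], fingers=1)

```text
t: 3.8
tcp_pos: [468.5, -63.0, 152.8]
eef_rot: [-0.032, 0.707, -0.032, -0.706]
ft_force: [-0.3, 0.3, 5.3]
grip_width: 13.1
```

```bash
python3 look.py 3
```

```text
{'t': 3.9, 'tcp_pos': array([468.50490361, -63.04991805, 152.77041057]), 'eef_rot': array([-0.03225423,  0.70670225, -0.03236976, -0.70603384]), 'ft_force': array([-0.73033957,  0.2742755 ,  5.10180461]), 'torque': array([ 0.02742207,  0.14046862, -0.23188338]), 'grip_width': 13.180868220230192}
```

View pics/side3c.png

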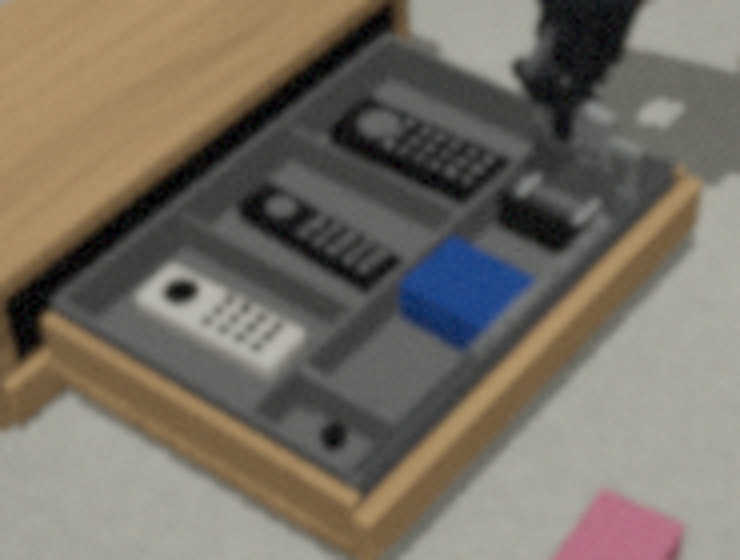

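Call:
play_rows([
  {"offset": [0,0,0.05],"rotation": [0,0,0]},
  {"offset": [0,0,0.1],"rotation": [0,0,0]},
  {"offset": [0,0,0.15],"rotation": [0,0,0]},
  {"offset": [0,0,0.18],"rotation": [0,0,0]},
  {"offset": [0,0,0.18],"rotation": [0,0,0]},
  {"offset": [0,0,0.18],"rotation": [0,0,0]},
])

```text
t: 4.65
tcp_pos: [468.3, -63.0, 163.0]
eef_rot: [-0.032, 0.706, -0.032, -0.706]
ft_force: [4.8, 0.2, -9.0]
grip_width: 13.2
```

```bash
python3 look.py 4
```

```text
{'t': 4.75, 'tcp_pos': array([468.35690512, -63.02639345, 163.05616492]), 'eef_rot': array([-0.03221766,  0.70648185, -0.03230191, -0.70625916]), 'ft_force': array([  5.10512242,  -1.49239987, -10.3687866 ]), 'torque': array([-0.13318278, -0.8497662 , -0.19379935]), 'grip_width': 12.65219789393154}
```

View pics/side4c.png

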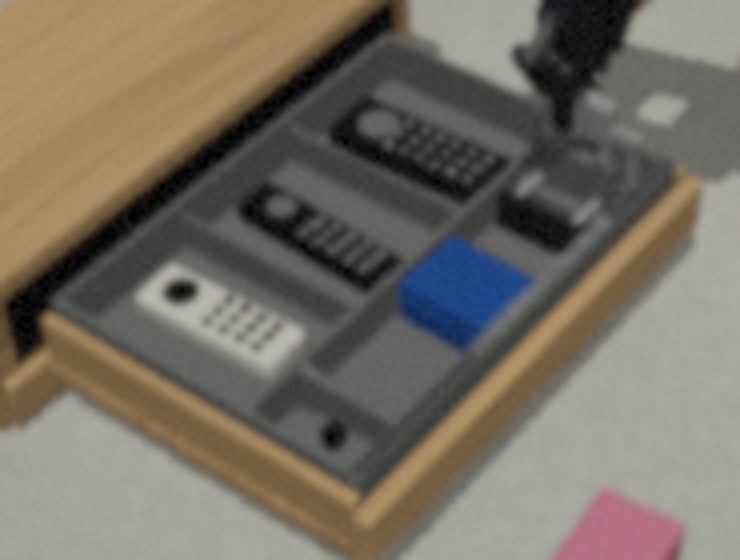

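Call:
play_rows([
  {"offset": [0.01,0.1,0],"rotation": [0,0,0]},
  {"offset": [0.023,0.25,0],"rotation": [0,0,0]},
  {"offset": [0.036,0.4,0],"rotation": [0,0,0]},
  {"offset": [0.05,0.55,0],"rotation": [0,0,0]},
  {"offset": [0.064,0.7,0],"rotation": [0,0,0]},
  {"offset": [0.077,0.85,0],"rotation": [0,0,0]},
  {"offset": [0.086,0.95,0],"rotation": [0,0,0]},
  {"offset": [0.091,1.0,0],"rotation": [0,0,0]},
  {"offset": [0.091,1.0,0],"rotation": [0,0,0]},
])

```text
t: 5.88
tcp_pos: [474.3, -3.0, 163.2]
eef_rot: [-0.032, 0.707, -0.032, -0.706]
ft_force: [6.2, -1.2, -10.5]
grip_width: 12.9
```

```bash
python3 look.py 5
```

```text
{'t': 5.975, 'tcp_pos': array([474.26579686,  -3.06276162, 163.22955545]), 'eef_rot': array([-0.03210042,  0.70687543, -0.0322884 , -0.7058712 ]), 'ft_force': array([  5.80099861,  -0.48896879, -10.28076096]), 'torque': array([-0.04630198, -0.95764193, -0.1800333 ]), 'grip_width': 13.321218056697587}
```

View pics/side5c.png

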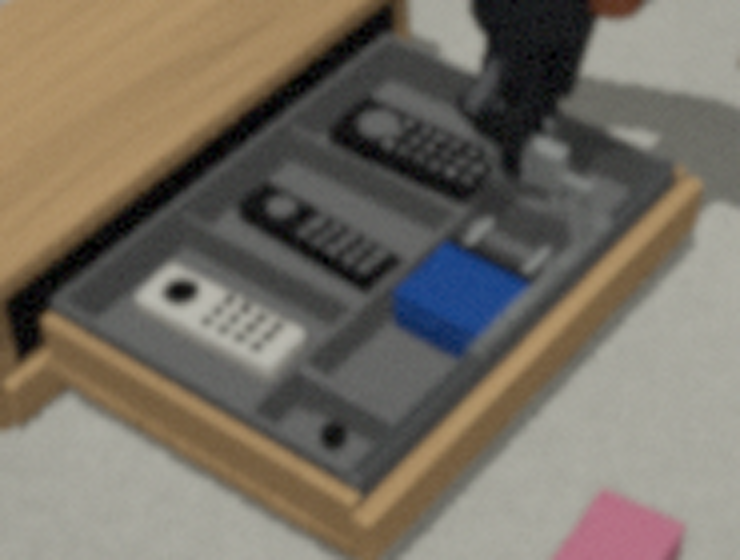

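The bar is up, the follower slides freely, and the pad has just reached the case. I'll keep going.

Call:
play_rows([
  {"offset": [0.01,0.1,0],"rotation": [0,0,0]},
  {"offset": [0.023,0.25,0],"rotation": [0,0,0]},
  {"offset": [0.036,0.4,0],"rotation": [0,0,0]},
  {"offset": [0.05,0.55,0],"rotation": [0,0,0]},
  {"offset": [0.064,0.7,0],"rotation": [0,0,0]},
  {"offset": [0.077,0.85,0],"rotation": [0,0,0]},
  {"offset": [0.091,1.0,0],"rotation": [0,0,0]},
  {"offset": [0.1,1.1,0],"rotation": [0,0,0]},
  {"offset": [0.104,1.15,0],"rotation": [0,0,0]},
  {"offset": [0.104,1.15,0],"rotation": [0,0,0]},
])

```text
t: 7.22
tcp_pos: [481.1, 65.8, 163.3]
eef_rot: [-0.032, 0.707, -0.032, -0.705]
ft_force: [7.0, -1.3, -9.6]
grip_width: 13.1
```

```bash
python3 look.py 6
```

```text
{'t': 7.325, 'tcp_pos': array([481.06406237,  65.78630516, 163.36526171]), 'eef_rot': array([-0.03199238,  0.70734372, -0.03233341, -0.70540478]), 'ft_force': array([ 7.50720363, -0.5079744 , -9.15229752]), 'torque': array([-0.06461575, -1.1531477 , -0.2002689 ]), 'grip_width': 13.195416529117752}
```

View pics/side6c.png

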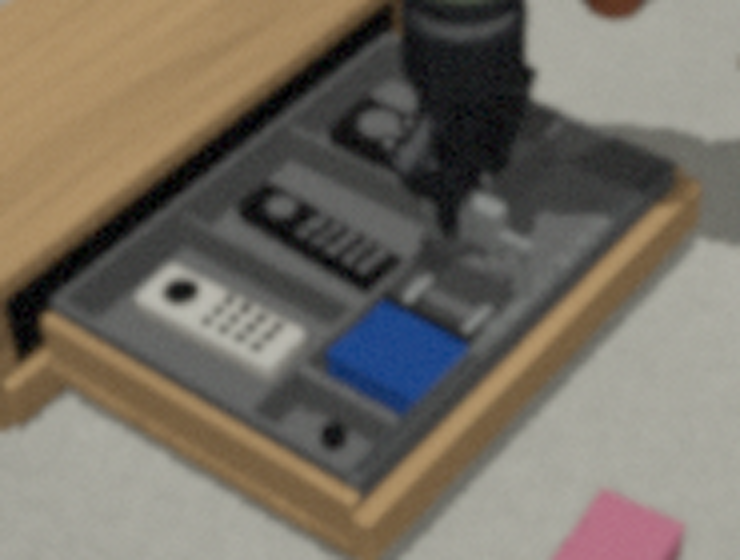

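Call:
play_rows([
  {"offset": [0.006,0.05,0],"rotation": [0,0,0]},
  {"offset": [0.014,0.1,0],"rotation": [0,0,0]},
  {"offset": [0.021,0.15,0],"rotation": [0,0,0]},
  {"offset": [0.028,0.2,0],"rotation": [0,0,0]},
  {"offset": [0.028,0.2,0],"rotation": [0,0,0]},
])

```text
t: 7.95
tcp_pos: [482.3, 77.6, 163.2]
eef_rot: [-0.032, 0.707, -0.032, -0.706]
ft_force: [5.7, -0.9, -10.0]
grip_width: 12.9
```

Call:
play_rows([
  {"offset": [0.004,0.033,0],"rotation": [0,0,0]},
  {"offset": [0.004,0.033,0],"rotation": [0,0,0]},
])

```text
t: 8.2
tcp_pos: [482.5, 79.4, 163.2]
eef_rot: [-0.032, 0.707, -0.033, -0.706]
ft_force: [6.3, -1.9, -9.6]
grip_width: 12.9
```

Call:
play_rows([
  {"offset": [0.004,0.033,0],"rotation": [0,0,0]},
  {"offset": [0.004,0.033,0],"rotation": [0,0,0]},
])

```text
t: 8.45
tcp_pos: [482.7, 81.4, 163.1]
eef_rot: [-0.032, 0.707, -0.033, -0.706]
ft_force: [6.3, -2.1, -10.8]
grip_width: 13.1
```

Call:
play_rows([
  {"offset": [0.004,0.033,0],"rotation": [0,0,0]},
  {"offset": [0.004,0.033,0],"rotation": [0,0,0]},
])

```text
t: 8.7
tcp_pos: [482.9, 83.3, 163.1]
eef_rot: [-0.032, 0.707, -0.033, -0.706]
ft_force: [5.5, -2.3, -9.5]
grip_width: 12.8
```

Call:
play_rows([
  {"offset": [0.004,0.033,0],"rotation": [0,0,0]},
  {"offset": [0.004,0.033,0],"rotation": [0,0,0]},
])

```text
t: 8.95
tcp_pos: [483.0, 84.9, 163.1]
eef_rot: [-0.031, 0.707, -0.033, -0.706]
ft_force: [6.1, -4.5, -10.3]
grip_width: 13.2
```

Call:
play_rows([
  {"offset": [0.004,0.033,0],"rotation": [0,0,0]},
  {"offset": [0.004,0.033,0],"rotation": [0,0,0]},
])

```text
t: 9.2
tcp_pos: [483.2, 86.5, 163.0]
eef_rot: [-0.031, 0.707, -0.033, -0.706]
ft_force: [5.7, -4.8, -10.3]
grip_width: 13.1
```

```bash
python3 look.py 7; python3 - <<'E'
from bench import ctrl
S=ctrl.sense();print(S["ft_force"])
E
```

```text
{'t': 9.3, 'tcp_pos': array([483.17868846,  86.44713523, 163.03076347]), 'eef_rot': array([-0.03086052,  0.7066949 , -0.03307099, -0.706071  ]), 'ft_force': array([  5.12156369,  -4.76457385, -10.54869133]), 'torque': array([-0.7227664 , -0.96401441, -0.17544445]), 'grip_width': 13.013627925007707}
[  5.12156369  -4.76457385 -10.54869133]
```

View pics/side7c.png

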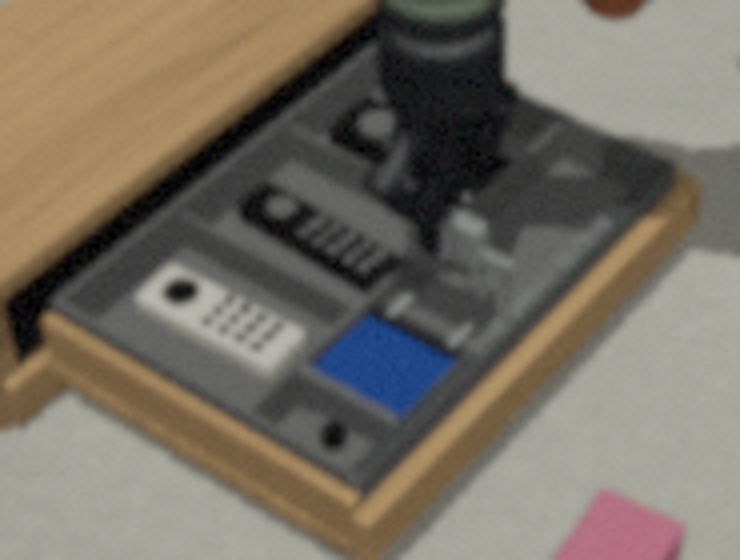

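Call:
play_rows([
  {"offset": [0.004,0.033,0],"rotation": [0,0,0]},
  {"offset": [0.004,0.033,0],"rotation": [0,0,0]},
])

```text
t: 9.55
tcp_pos: [483.3, 88.0, 163.0]
eef_rot: [-0.03, 0.707, -0.033, -0.706]
ft_force: [5.4, -6.8, -8.7]
grip_width: 13.0
```

Call:
play_rows([
  {"offset": [0.004,0.033,0],"rotation": [0,0,0]},
  {"offset": [0.004,0.033,0],"rotation": [0,0,0]},
])

```text
t: 9.8
tcp_pos: [483.5, 89.6, 162.9]
eef_rot: [-0.03, 0.707, -0.034, -0.706]
ft_force: [6.2, -7.8, -9.4]
grip_width: 13.3
```

Call:
play_rows([
  {"offset": [0,0,0],"rotation": [0,0,0]},
  {"offset": [0,0,0],"rotation": [0,0,0]},
])

```text
t: 10.05
tcp_pos: [483.5, 89.5, 162.9]
eef_rot: [-0.03, 0.707, -0.034, -0.706]
ft_force: [6.0, -7.7, -10.5]
grip_width: 13.4
```

Call:
play_rows([
  {"offset": [0.004,0.033,0],"rotation": [0,0,0]},
  {"offset": [0.004,0.05,0],"rotation": [0,0,0]},
  {"offset": [0.004,0.05,0],"rotation": [0,0,0]},
])

```text
t: 10.42
tcp_pos: [483.7, 91.9, 162.9]
eef_rot: [-0.029, 0.707, -0.034, -0.706]
ft_force: [6.1, -10.1, -9.9]
grip_width: 13.1
```

```bash
python3 look.py 8
```

```text
{'t': 10.525, 'tcp_pos': array([483.70703908,  91.87174814, 162.88538264]), 'eef_rot': array([-0.02947377,  0.70655626, -0.03393528, -0.70622797]), 'ft_force': array([  5.63643768,  -9.77091088, -10.69599174]), 'torque': array([-1.50465604, -1.03819734, -0.21149498]), 'grip_width': 13.201860355695645}
```

View pics/side8c.png

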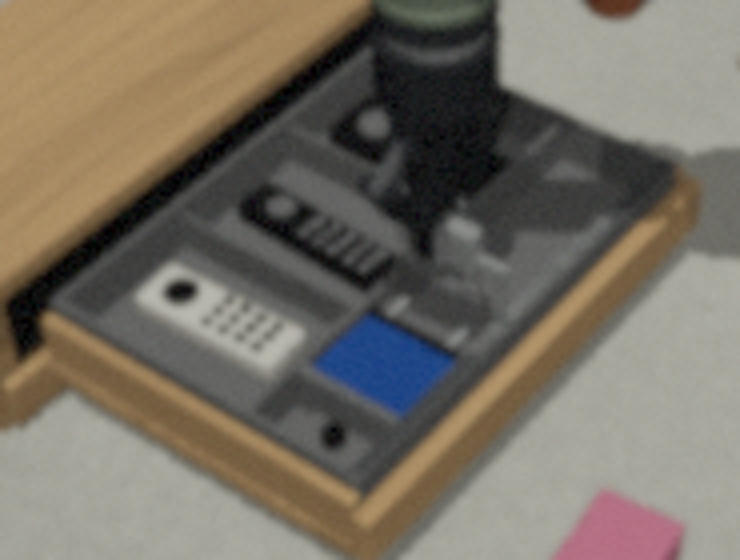

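View pics/top8c.png

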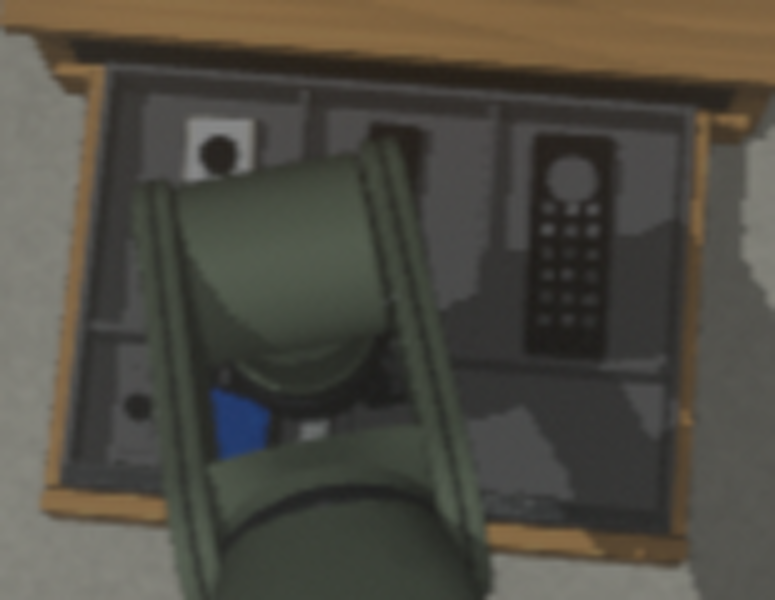

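The pad is at about 9–9.5 N. I'll lower the bar gently while still holding it, to find out whether the pawl is over a notch.

Call:
play_rows([
  {"offset": [0,0,-0.03],"rotation": [0,0,0]},
  {"offset": [0,0,-0.06],"rotation": [0,0,0]},
  {"offset": [0,0,-0.06],"rotation": [0,0,0]},
])

```text
t: 10.9
tcp_pos: [483.7, 91.8, 159.3]
eef_rot: [-0.029, 0.707, -0.034, -0.706]
ft_force: [5.5, -9.4, -8.3]
grip_width: 13.0
```

Call:
play_rows([
  {"offset": [0,0,-0.017],"rotation": [0,0,0]},
  {"offset": [0,0,-0.017],"rotation": [0,0,0]},
])

```text
t: 11.15
tcp_pos: [483.7, 91.9, 158.4]
eef_rot: [-0.029, 0.707, -0.034, -0.706]
ft_force: [4.9, -10.6, -8.1]
grip_width: 13.0
```

Call:
play_rows([
  {"offset": [0,0,-0.017],"rotation": [0,0,0]},
  {"offset": [0,0,-0.017],"rotation": [0,0,0]},
])

```text
t: 11.4
tcp_pos: [483.7, 91.9, 157.5]
eef_rot: [-0.029, 0.707, -0.034, -0.706]
ft_force: [5.0, -11.7, -7.7]
grip_width: 12.9
```

Call:
play_rows([
  {"offset": [0,0,-0.01],"rotation": [0,0,0]},
  {"offset": [0,0,-0.01],"rotation": [0,0,0]},
])

```text
t: 11.65
tcp_pos: [483.7, 91.9, 156.9]
eef_rot: [-0.029, 0.707, -0.034, -0.706]
ft_force: [4.6, -11.3, -8.3]
grip_width: 13.3
```

Call:
play_rows([
  {"offset": [0,0,-0.01],"rotation": [0,0,0]},
  {"offset": [0,0,-0.01],"rotation": [0,0,0]},
])

```text
t: 11.9
tcp_pos: [483.7, 91.9, 156.3]
eef_rot: [-0.029, 0.707, -0.034, -0.706]
ft_force: [5.6, -10.4, -8.1]
grip_width: 13.0
```

Call:
play_rows([
  {"offset": [0,0,-0.01],"rotation": [0,0,0]},
  {"offset": [0,0,-0.01],"rotation": [0,0,0]},
])

```text
t: 12.15
tcp_pos: [483.7, 91.9, 155.7]
eef_rot: [-0.029, 0.707, -0.034, -0.706]
ft_force: [5.5, -10.5, -6.6]
grip_width: 13.2
```

Call:
play_rows([
  {"offset": [0,0,-0.01],"rotation": [0,0,0]},
  {"offset": [0,0,-0.02],"rotation": [0,0,0]},
  {"offset": [0,0,-0.02],"rotation": [0,0,0]},
])

```text
t: 12.52
tcp_pos: [483.8, 91.9, 154.6]
eef_rot: [-0.029, 0.707, -0.034, -0.706]
ft_force: [5.7, -10.6, -7.5]
grip_width: 13.0
```

Call:
play_rows([
  {"offset": [0,0,-0.01],"rotation": [0,0,0]},
  {"offset": [0,0,-0.01],"rotation": [0,0,0]},
])

```text
t: 12.78
tcp_pos: [483.7, 91.9, 154.0]
eef_rot: [-0.029, 0.707, -0.034, -0.706]
ft_force: [4.6, -9.4, -6.5]
grip_width: 13.1
```

The pawl is well inside a notch with no contact force on it. I'll let go.

Call:
play_rows([
  {"offset": [0,0,0],"rotation": [0,0,0]},
  {"offset": [0,0,0],"rotation": [0,0,0]},
  {"offset": [0,0,0],"rotation": [0,0,0]},
  {"offset": [0,0,0],"rotation": [0,0,0]},
  {"offset": [0,0,0],"rotation": [0,0,0]},
], fingers=-0.2)

```text
t: 13.4
tcp_pos: [483.4, 95.0, 154.0]
eef_rot: [0.032, -0.706, 0.032, 0.706]
ft_force: [0.3, 0.9, 0.8]
grip_width: 51.4
```

Call:
play_rows([
  {"offset": [0,0,0.2],"rotation": [0,0,0]},
  {"offset": [0,0,0.7],"rotation": [0,0,0]},
  {"offset": [0,0,1.4],"rotation": [0,0,0]},
  {"offset": [0,0,1.7],"rotation": [0,0,0]},
  {"offset": [0,-0.8,1.8],"rotation": [0,0,0]},
  {"offset": [0,-1.7,1.8],"rotation": [0,0,0]},
  {"offset": [0,-2.6,1.8],"rotation": [0,0,0]},
  {"offset": [0,-3.5,1.8],"rotation": [0,0,0]},
  {"offset": [0,-4.3,1.8],"rotation": [0,0,0]},
  {"offset": [0,-4.8,1.8],"rotation": [0,0,0]},
  {"offset": [0,-4.8,1.8],"rotation": [0,0,0]},
])

```text
t: 14.78
tcp_pos: [483.5, -194.9, 262.5]
eef_rot: [-0.033, 0.707, -0.034, -0.706]
ft_force: [-1.0, 0.4, 0.1]
grip_width: 51.0
```

```bash
python3 look.py 9
```

```text
{'t': 14.875, 'tcp_pos': array([ 483.39581827, -192.78649359,  262.30649025]), 'eef_rot': array([-0.03263922,  0.70643472, -0.03228188, -0.70628787]), 'ft_force': array([-0.34402464,  0.50156082,  0.58296425]), 'torque': array([ 0.01623962, -0.01863802,  0.0234826 ]), 'grip_width': 51.8764079986692}
```

View pics/side9c.png

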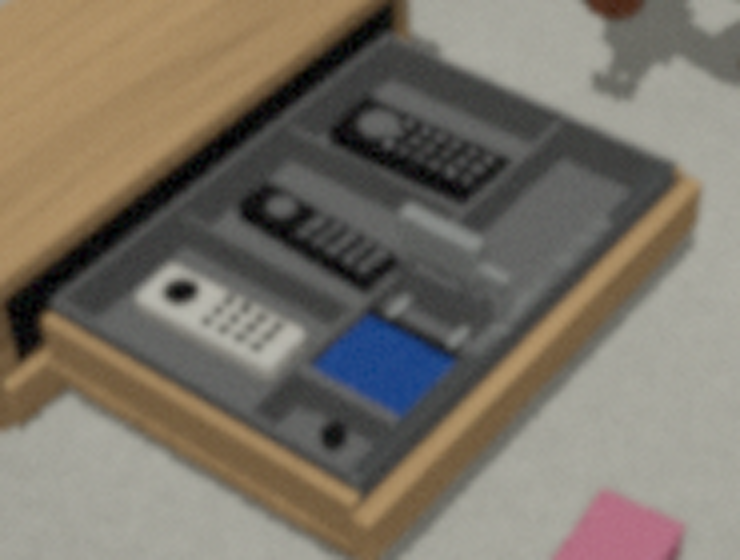

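View pics/top9c.png

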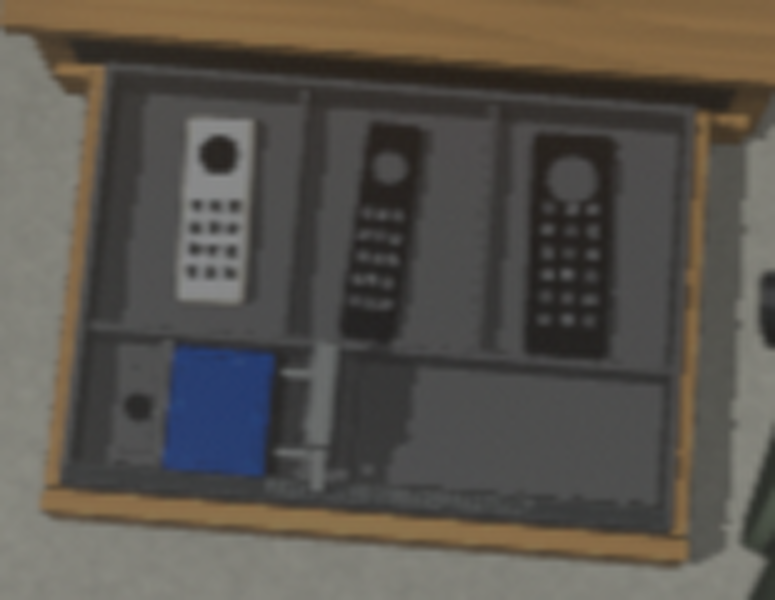

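```bash
python3 - <<'E'
from h import *
f=lambda u,v:(230+(u+.5)/5-.5,125+(v+.5)/5-.5)
uy=np.array([.0908,.9959]);m=np.array([554.1,55.8])
P={}
for k in("0","9"):
    for n in("top","side"):
        W=cloud(pickle.load(open(f"{n}{k}.pkl","rb")))
        X=(W[...,:2]-m)@np.array([.9959,-.0908]);Y=(W[...,:2]-m)@uy
        a=(abs(X+60)<22)&(Y>-150)&(Y<80)&(W[...,2]>140)&(W[...,2]<180)
        b=a&(W[...,2]>158)
        print(k,n,"y",np.nanmedian(Y[b]),"topz",np.nanmedian(W[...,2][b]),b.sum())
t=pickle.load(open("top0.pkl","rb"))
for p in((612,362),(608,460),(585,362),(339,345),(330,445),(312,345)):print(p,(atz(t,f(*p),165)[:2]-m)@uy)
# sub-pixel: phase shift of bar between pictures
E
python3 - <<'E'
import cv2,numpy as np
a=cv2.imread("pics/top0c.png")[360:500,560:640];b=cv2.imread("pics/top9c.png")[340:480,280:360]
cv2.imwrite("pics/cmp.png",cv2.resize(np.hstack([a,b]),None,fx=4,fy=4))
E
```

```text
0 top y -126.66658840953158 topz 163.9131352941643 65
0 side y -121.36248868175454 topz 162.97025159386374 56
9 top y 26.342097216390346 topz 165.55562461036848 67
9 side y 31.77958359705171 topz 163.52348335730701 66
(612, 362) -133.38229483065817
(608, 460) -134.0923367345307
(585, 362) -118.24451919574787
(339, 345) 20.266260662129874
(330, 445) 20.868410147939183
(312, 345) 35.40245849985525[ WARN:0@0.023] global loadsave.cpp:275 findDecoder imread_('pics/top0c.png'): can't open/read file: check file path/integrity
Traceback (most recent call last):
TypeError: 'NoneType' object is not subscriptable
```

```bash
python3 - <<'E'
from h import *
from bench import optics,ctrl
uy=np.array([.0908,.9959]);m=np.array([554.1,55.8])
def st(c,n):
    W=cloud(c);X=(W[...,:2]-m)@np.array([.9959,-.0908]);Y=(W[...,:2]-m)@uy
    b=(abs(X+60)<22)&(Y>-150)&(Y<80)&(W[...,2]>157)&(W[...,2]<175)
    g=W[...,2][(abs(X+60)<40)&((Y>60)&(Y<110))] # reference case top
    return np.nanmedian(W[...,2][b]),np.nanmedian(Y[b]),np.nanmedian(g[(g>88)&(g<100)])
for n in("top","side"):
    print(n,"start",st(pickle.load(open(f"{n}0.pkl","rb")),n))
    print(n,"now",np.array([st(optics.capture(n),n) for _ in range(10)]).mean(0))
print(ctrl.sense()["t"])
E
```

```text
top start (np.float64(163.90012950059648), np.float64(-126.63794619232499), np.float64(94.71676845354827))
top now [164.80344975  25.93659652  94.42611081]
side start (np.float64(162.84671026084428), np.float64(-121.18316113118841), np.float64(92.85817050221286))
side now [163.40696886  32.38772238  93.66803859]
15.875
```

```bash
python3 - <<'E'
from bench import ctrl
print(ctrl.sign_off())
E
```

```text
the job is handed in; nothing more can be done
None
```

The battery case is clamped against the stop plate with the pawl down in a notch, and I handed the job in at about 15.9 s of the 54 s. The hand-in reported no verdict, so success is my reading of the checks below.

**What I did:** I pinched the release bar from above and lifted it about 10 mm with the follower still parked. I then slid the follower about 155 mm until the case met the stop. There the wrist read about 9.8 N along the slot, so the pad was pressing about 9–9.5 N. I lowered the held bar in small steps. It went down freely to about 1 mm above rest with no upward reaction from the teeth, so the pawl was over a notch. I opened the fingers and moved the arm clear.

**Last checks:**
- **Follower:** it fell back only about 2–3 mm on release. By the cameras it sits about 153 mm along from its parked spot, which I make a travel of about 157 mm; the notch there is at 158 mm.
- **Pad:** I estimate it still presses the case with about 7–9 N. I worked this out from the fall-back and did not measure it after letting go.
- **Case:** its top is at about 94 mm, so it lies flat on the slot floor against the stop.
- **Bystanders:** the remotes look unmoved in the last pictures. I only looked at the caddy area then, so the mug, bell, pot and notebook were not re-checked, though nothing came near them.

**Disagreement:** camera depth puts the bar's top 0.6 mm (side) and 0.9 mm (top) above its starting height. That is about the noise level and under the 2 mm limit. I did not touch the bar again to confirm it.

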